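# Load the cell carrier into the photometer until its catch clicks

### The arm

A 7-joint arm with a two-finger parallel gripper is mounted at the origin on the work surface. World frame = base frame: x ahead of the robot, y to its left, z up, the work surface at z = 0. Lengths are in m, angles in rad, forces in N, time in s.
With the tool pointing down it reaches from about 0.4 to 0.85 m from the base axis. Payload 6.9 kg.
Tool frame: the origin (TCP) lies midway between the tips of the shut fingers; the grasp point (between the pads) lies behind it (ctrl.pinch_z is the z of the grasp point in the tool frame, in m); z points along the fingers, y is the line along which they close (so a half turn about z gives the same grasp; the last joint's range is limited). The gripper opens to 85 mm and grips with 20 to 120 N. Pads are 22 mm wide; open, the fingers measure 114 mm over their backs; the gripper's body (76 mm by 85 mm) begins 54 mm behind the grasp point. The pads swing forward as they close: fully open they stand 13 mm farther back than shut.
Start: joints at [-1.129, 0.507, -0.238, 1.5, 0.126, 1.149, -0.155], TCP at [0.207, 0.59, 0.231] pointing down, gripper open.
Joint ranges: [-3.08, 3.08], [-0.24, 2.05], [-1.43, 1.35], [0, 2.5], [-1.52, 4.66], [0.17, 1.96], [-2.89, 2.89]. Speed limits (rad/s): [2.39, 2.39, 3.14, 3.14, 3.14, 3.14, 3.14].

### API

Orientations are given as a unit quaternion [w, x, y, z].
In Python, from station import ctrl, get_state, vision, ticket, models gives the robot as it stands. Calls block until the motion is done:
- ctrl.movep(position, orientation): joint-space move of the TCP to a pose.
- ctrl.movel(position, frame=None, max_speed=0.15): straight line of the TCP; frame=None keeps the orientation; max_speed is the mean speed in m/s.
- ctrl.set_joints(angles): joint-space move.
- ctrl.ungrasp() and ctrl.close_gripper(force=None): open the fingers fully, or close them until they stop; force is the grip in N (None keeps the last).
- ctrl.pause(seconds).
- ctrl.ik(position, orientation): joint angles nearest the present ones, or None.
- get_state(): the state.
- vision.grab_frame(name): name is "side" or "top" or "wrist"; returns (picture, depth): 384x512x3 uint8, blue, green, red; 384x512 float32, m along the optical axis (not along the pixel's ray), 0 where there is no reading.
- vision.camera_info(name): a dict with "mtx" (3x3 intrinsics, pixels), "dist_coeffs" ([k1, k2, p1, p2, k3] as OpenCV has them; the pictures are not rectified), "R" (3x3) and "t" (3): a world point X has camera coordinates R X + t; the wrist camera has in their place "hand_eye" (4x4, takes a point from camera to tool coordinates, whose origin is the TCP and whose axes are the flange's). Camera axes: x right, y down, z forward; pixel columns grow to the right and rows downward; lengths in m; the calibration is good to about 2 mm. A picture is of the moment at which its call begins: read the wrist's pose just before it. camera_info takes no time and is no camera call.
A pose or a line that the arm cannot do raises ctrl.Unreachable and nothing moves.
- ticket.close_job(): hands the job in; it is judged then, once.
Trained networks look in the newest picture that a camera, given by its name, has taken for a name from the list of things; names that differ only in an ending like _2 or _b are one class to them, and where a whole thing is asked for, a point or a joint stands for the part that bears it (a point fixed in the world has none). Each returns a list of dicts, best first, with "p" (0 to 1); they miss things now and then, are a little off and sometimes report something else, mostly with a low value. They report only what shows in the picture. A call takes as long as a camera call. They do not tell look-alikes from the thing itself.
- models.recognise(camera, target): "point" ([column, row] in pixels, amid what is visible of it).
- models.masks_of(camera, target): "mask" (384x512 bool, what is visible of it) and "point" ([column, row] in pixels, amid what is visible of it).
The state is a dict: "time": time; "qpos": joint angles; "qd": joint speeds; "tau": joint torques, N m; "tcp_pos": TCP position; "eef_rot": TCP orientation; "contact_force": force on the tool from outside, world axes, zero at the start; "wrist_torque": the same for the moment, N m; "width": finger opening in m; "gripper_force": force on a finger pad.
Only numpy, scipy, OpenCV 4.12 (cv2) and the standard library are available. Lean on these libraries where they do the work, as an engineer would, in place of code of your own. Each camera call takes 0.05 s, during which the arm holds its last target. There are 200 camera calls.

### The job

Take the black cell carrier (the one with the glass cell and tapered nose) by its metal post, set it gently on the photometer's deck in front of the lane, nose towards the lane, and slide it in past the sprung pawl and against the sprung stop until the pawl clicks shut behind it. Then let go, so that the pawl keeps it in. Push no harder than the click needs, never drive the stop towards its end, and leave the other things on the bench where they are.

Things in the scene. Friction and masses are not known exactly. Their poses are not given: they have to be found in the camera images.
- carrier: Black plastic cell carrier, 60 long (x) x 44 wide (y), 0.11 to 0.22 kg. Origin: centre of the underside; z up, +x towards its nose. The base is 12 high; its last 10 at the nose taper from 44 to 28 wide; the back (x = -30) is square. On the base a block 44 x 30, up to height 24, carries a metal grip post and, ahead of it, a 12.5 square glass cell (at x = 14.5, up to height 47).
- grip_post (a point): Point on the carrier's metal grip post, 46 above the carrier's underside, at its x = -8, y = 0; same axes as the carrier. The post is 20 long (x) x 14 wide (y) and stands from height 24 to 62. Pinch it across its 14 mm width (along y): the glass cell stands close in front.
- nose (a point): Middle of the carrier's nose, its front face (28 wide), 30 mm ahead of the origin and 6 above the underside; same axes as the carrier.
- photometer: White bench photometer, fixed. Origin on the table under the middle of the lane's mouth; +x = push direction, into the lane; y left. Its flat deck is 45 above the table, x = -110 to 200, y = -200 to 65. A control panel 18 above the deck covers y = -195 to -115; an open lid stands at y = -213, up to 140 above the table. All parts along the lane stay under 25 above the deck.
- lane_mouth (a point): Middle of the lane's mouth, on the deck; axes as the photometer. From x = 0 to 150 the lane is 46 wide between steel walls 15 to 17 high; lips on them, up to 20.5 high, reach 6 in over the carrier's base, so it cannot go in from above. Flared guides widen the mouth to about 67 at x = -32. From x = -110 to -35 the deck is clear.
- apron (a point): Point on the clear deck 65 mm before lane_mouth on the lane's centre line: set the carrier down with its origin near here, its x axis along the lane.
- lane_end (a point): Point on the deck 98 mm past lane_mouth, on the centre line: where the carrier's origin is at the click on an average instrument. The catch unit (pawl and stop together) is set up to 15 mm nearer or farther on each instrument and its place is not measured, so the click comes with the origin 82 to 115 past lane_mouth: push by feel.
- pawl (a joint): Angle (rad) of the sprung steel pawl, a 36 mm finger in a gap of the lane's left (+y) wall, pivoted at its near end and slanting inwards, away from the mouth. 0 = sprung into the lane. The passing carrier pushes it to 0.27 to 0.38, dragging 1 to 4 N; once the carrier's back has passed its tip it snaps to 0 and blocks the return.
- stop (a joint): Travel (m) of the sprung stop (11 mm round) at the lane's end, pushed by the carrier's nose: 1.5 N at touch plus 1.5 N per mm. The click comes at 3 to 4 mm (total push along the lane 6 to 10 N); one of 12 to 14 N has always passed it; beyond 9.5 mm (16 N) the stop is overdriven. Let go before the click, the carrier is pushed back; after it, the stop eases it back onto the pawl, turned up to 0.1 rad.
- vial: Small clear glass vial, white cap, 24 diameter x 55 high. A bystander; origin at the centre of its underside.
- beaker: Clear glass beaker, 84 diameter x 100 high. A bystander; origin at the centre of its underside.
- reagent: Amber glass reagent bottle, 64 diameter x 130 high. A bystander; origin at the centre of its underside.
- jar: Clear jar with white lid, 60 diameter x 70 high. A bystander; origin at the centre of its underside.
- wash: White plastic wash bottle with red cap, 66 diameter x 170 high. A bystander; origin at the centre of its underside.
- dish: Shallow glass dish, 90 diameter x 18 high. A bystander; origin at the centre of its underside.
- blank: Look-alike that is not wanted: square black block 50 x 50 x 20 with a round metal knob (20 diameter, 20 high) on it, no glass cell and no tapered nose. A bystander; origin at the centre of its underside.
Things that resemble listed ones, but are neither listed nor needed, are in the scene too. What is shaped like the carrier but yellow is not meant.

How it is judged:
On the way, in this order (a step that is already met when the one before it is completed fails the run):
1. the carrier lies flat on the deck in line with the lane, nose in or just before the mouth, not yet at the pawl (x of carrier in the frame of lane_mouth between -0.09 and 0.02 m and x of nose in the frame of lane_mouth between -0.06 and 0.05 m and y of carrier in the frame of lane_mouth between -0.012 and 0.012 m and z of carrier in the frame of lane_mouth between -0.004 and 0.005 m and angle between the x axis of carrier and the x axis of lane_mouth, either way round below 0.15 rad and value of joint pawl below 0.05 rad), for 0.2 s.
2. the carrier, in the lane, holds the pawl pushed aside (x of carrier in the frame of lane_mouth between 0.02 and 0.12 m and y of carrier in the frame of lane_mouth between -0.005 and 0.005 m and z of carrier in the frame of lane_mouth between -0.004 and 0.005 m and value of joint pawl above 0.15 rad), for 0.05 s.
At the end, for the whole second after the job is handed in: The carrier rests flat in the lane (within 5 mm of its centre line, 4 mm of deck height, 0.13 rad), its origin 73 to 126 mm and its nose, leading, 100 to 158 mm past lane_mouth, with the pawl sprung back (under 0.1 rad) behind it, released and at rest (x of carrier in the frame of lane_mouth between 0.073 and 0.126 m and x of nose in the frame of lane_mouth between 0.1 and 0.158 m and y of carrier in the frame of lane_mouth between -0.005 and 0.005 m and z of carrier in the frame of lane_mouth between -0.004 and 0.004 m and angle between the x axis of carrier and the x axis of lane_mouth, either way round below 0.13 rad and value of joint pawl below 0.1 rad and linear speed of carrier below 0.02 m/s); the robot touches nothing.
It fails at once if the sprung stop is driven more than 9.5 mm (16 N) (value of joint stop above 0.0095 m).
It fails at once if the carrier is slammed or jammed against the photometer with more than 60 N (contact force between carrier and photometer above 60 N).
It fails at once if a bystander is moved by more than 30 mm (distance of any of vial, beaker, reagent, jar, wash, dish, blank from where it was at the start of the episode above 0.03 m).
It also fails if it takes over 61 s, if anything falls off the work surface, if the arm or the gripper's body presses on something with over 40 N, if the wrist force passes 120 N, or if a joint passes its speed limit or range.

## Working session

There is one attempt and no reset: what is moved stays moved. The work goes in short steps, each a Python script; the robot and the scene stay as the last script left them, time stands still between calls to the robot, and variables do not carry over. Pictures are saved under pics/ and viewed, at most 10 in all, crops included, and the job is handed in when it is done.

```bash
ls; mkdir -p pics; cat > h.py <<'E'
import numpy as np, cv2
from station import ctrl, get_state, vision, ticket, models
def ray2world(cam, uv, depth):
    "pixels (N,2), depth (N) -> world points"
    i=vision.camera_info(cam)
    n=cv2.undistortPoints(np.asarray(uv,float).reshape(-1,1,2),np.array(i['mtx']),np.array(i['dist_coeffs'])).reshape(-1,2)
    c=np.c_[n,np.ones(len(n))]*np.asarray(depth).reshape(-1,1)
    return (c-np.array(i['t']))@np.array(i['R'])
def project(cam,X):
    i=vision.camera_info(cam)
    return cv2.projectPoints(np.asarray(X,float).reshape(-1,1,3),cv2.Rodrigues(np.array(i['R']))[0],np.array(i['t'],float),np.array(i['mtx']),np.array(i['dist_coeffs']))[0].reshape(-1,2)
E
python3 - <<'E'
from h import *
for c in ['top','side']:
    p,d=vision.grab_frame(c); cv2.imwrite(f'pics/{c}0.png',p); np.save(f'pics/{c}0.npy',d)
    i=vision.camera_info(c); R=np.array(i['R']);print(c,-R.T@np.array(i['t']),R[2])
    for t in ['carrier','grip_post','photometer','blank']:
        for r in models.masks_of(c,t)[:4]:
            m=r['mask']; v,u=np.nonzero(m&(d>0)); X=ray2world(c,np.c_[u,v],d[v,u])
            print(c,t,round(r['p'],2),np.round(r['point']),m.sum(),np.median(X,0).round(3),np.percentile(X,98,axis=0).round(3),np.percentile(X,2,axis=0).round(3))
s=get_state();print(s['time'],s['eef_rot'],ctrl.pinch_z,vision.camera_info('wrist')['hand_eye'])
E
```

```text
pics
top [ 0.43157042 -0.00955749  1.25899442] [ 0.09250955 -0.01451632 -0.99560598]
top carrier 0.8 [210. 218.] 232 [0.432 0.117 0.018] [0.462 0.142 0.065] [0.404 0.097 0.001]
top carrier 0.73 [155. 241.] 222 [0.349 0.308 0.022] [0.371 0.34  0.064] [0.324 0.283 0.001]
top carrier 0.6 [179. 216.] 237 [0.449 0.228 0.02 ] [0.478 0.258 0.064] [ 0.418  0.207 -0.   ]
top grip_post 0.71 [211. 222.] 228 [0.432 0.117 0.019] [0.462 0.144 0.065] [0.404 0.097 0.001]
top grip_post 0.58 [181. 210.] 202 [0.449 0.228 0.023] [0.477 0.255 0.065] [0.422 0.208 0.002]
top grip_post 0.53 [151. 246.] 239 [0.347 0.31  0.021] [0.369 0.342 0.064] [ 0.319  0.283 -0.002]
top grip_post 0.27 [177. 171.] 223 [0.602 0.229 0.02 ] [0.633 0.258 0.043] [0.576 0.205 0.003]
top photometer 0.9 [303. 170.] 7474 [ 0.61  -0.195  0.048] [ 0.751 -0.05   0.126] [ 0.459 -0.34   0.038]
top blank 0.71 [178. 171.] 202 [0.602 0.23  0.021] [0.63  0.258 0.043] [0.577 0.208 0.014]
side [ 0.11268925 -0.75088292  0.83567825] [ 0.37417563  0.63416839 -0.67662623]
side carrier 0.72 [194. 194.] 346 [0.431 0.107 0.021] [0.461 0.166 0.061] [
[... 352 characters left out ...]
0.3   0.021] [0.37  0.365 0.061] [ 0.316  0.277 -0.002]
side grip_post 0.59 [198. 190.] 382 [0.432 0.107 0.016] [0.469 0.159 0.061] [ 0.402  0.089 -0.004]
side photometer 0.64 [302. 233.] 9266 [ 0.578 -0.229  0.046] [ 0.742 -0.062  0.127] [ 0.449 -0.347  0.009]
side blank 0.48 [228. 155.] 188 [0.597 0.22  0.018] [0.627 0.246 0.04 ] [0.574 0.197 0.002]
0.5 [-1.75345710e-05  1.67632355e-01  9.85849577e-01 -6.80047031e-05] -0.0187 [[ 4.33261022e-04 -9.48860811e-01 -3.15694430e-01  8.22479080e-02]
 [ 9.99999153e-01  2.36400725e-05  1.30135181e-03  1.28682473e-03]
 [-1.22733869e-03 -3.15694726e-01  9.48860018e-01 -1.41328713e-01]
 [ 0.00000000e+00  0.00000000e+00  0.00000000e+00  1.00000000e+00]]
```

```bash
python3 - <<'E'
import cv2,numpy as np
a=cv2.imread('pics/top0.png');b=cv2.imread('pics/side0.png')
x=cv2.resize(a[150:270,120:250],None,fx=3,fy=3,interpolation=3)
y=cv2.resize(b[130:220,120:250],None,fx=3,fy=3,interpolation=3)
h=max(len(x),len(y));y=cv2.copyMakeBorder(y,0,h-len(y),0,0,0)
cv2.imwrite('pics/c1.png',np.hstack([x,y])); cv2.imwrite('pics/top_v.png',cv2.resize(a,(800,600),interpolation=3))
E
```

```text
(no output)
```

View pics/c1.png

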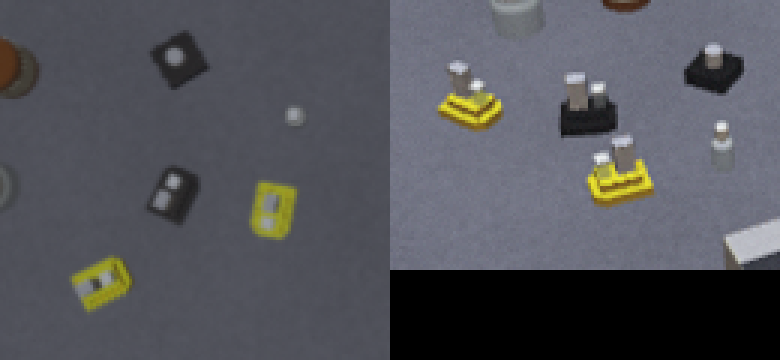

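View pics/top_v.png

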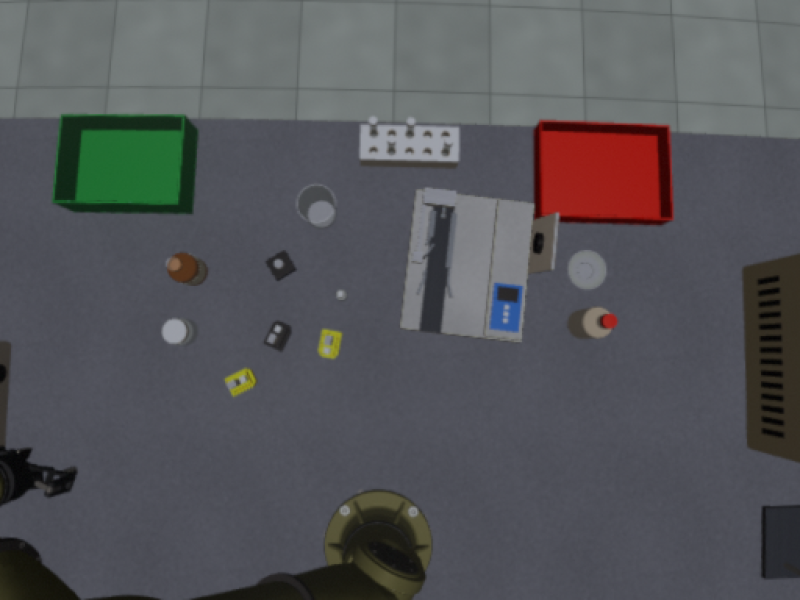

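Candidates (top image pixels): black with post and glass at (179,214), yellow ones at (210,218) and (155,241), and the black block with a round knob at (178,171). Only (179,214) is black with a post, glass cell and taper. The crop shows the post at its lower left and the cell at its upper right, so the nose heads to +x, −y. Next I fit the deck rectangle and look at the carrier from the wrist camera.

```bash
cat >> h.py <<'E'
def q(th): return np.array([0,np.cos(th/2),np.sin(th/2),0.])
def wrist():
    "picture, world point cloud (HxWx3, nan where none)"
    s=get_state(); p,d=vision.grab_frame('wrist'); i=vision.camera_info('wrist')
    from scipy.spatial.transform import Rotation as Ro
    w,x,y,z=s['eef_rot']; T=np.eye(4); T[:3,:3]=Ro.from_quat([x,y,z,w]).as_matrix(); T[:3,3]=s['tcp_pos']
    T=T@np.array(i['hand_eye']); v,u=np.mgrid[:384,:512]
    n=cv2.undistortPoints(np.c_[u.ravel(),v.ravel()].astype(float).reshape(-1,1,2),np.array(i['mtx']),np.array(i['dist_coeffs'])).reshape(-1,2)
    X=(np.c_[n,np.ones(len(n))]*d.reshape(-1,1))@T[:3,:3].T+T[:3,3]
    X[d.ravel()<=0]=np.nan
    return p,X.reshape(384,512,3),T
E
python3 - <<'E'
from h import *
d=np.load('pics/top0.npy'); vision.grab_frame('top')
m=models.masks_of('top','photometer')[0]['mask']
v,u=np.nonzero(m&(d>0)); X=ray2world('top',np.c_[u,v],d[v,u])
D=X[(X[:,2]>.038)&(X[:,2]<.052)]; r=cv2.minAreaRect(D[:,:2].astype(np.float32)); print('deck z',np.median(D[:,2]),r)
B=cv2.boxPoints(r);print(B)
for P in B: print(P)
for th in [-34,146]:
    j=ctrl.ik([.449,.228,.2],q(np.radians(th)));print(th,None if j is None else np.round(j,2))
for th in [-5,175]:
  for x in [.5,.7]:
    j=ctrl.ik([x,-.08,.1],q(np.radians(th)));print(th,x,None if j is None else np.round(j,2))
E
```

```text
deck z 0.04562442833293754 ((0.609570324420929, -0.1802762895822525), (0.266573965549469, 0.30879902839660645), 84.4913330078125)
[[ 0.4430888  -0.29812592]
 [ 0.75046176 -0.32776952]
 [ 0.7760519  -0.06242666]
 [ 0.4686789  -0.03278306]]
[ 0.4430888  -0.29812592]
[ 0.75046176 -0.32776952]
[ 0.7760519  -0.06242666]
[ 0.4686789  -0.03278306]
-34 [-1.23  0.58  1.15  1.87 -0.6   1.09 -2.  ]
146 [-0.45  0.35 -0.09  1.86  0.04  0.93  0.42]
-5 0.5 [-0.27  0.54  0.57  1.99 -0.43  0.73 -1.09]
-5 0.7 [-0.26  0.83  0.69  1.43 -0.56  1.07 -1.13]
175 0.5 [ 0.1   0.48  0.01  1.99 -0.01  0.68  1.6 ]
175 0.7 [ 0.13  0.74 -0.1   1.43  0.08  0.98  1.5 ]
```

The deck rectangle measures 309 × 267 mm against the expected 310 × 265. That puts the mouth near (0.571, −0.109) with a push heading of about −5.5°. Now over the carrier for a close look.

```bash
python3 - <<'E'
from h import *
t=get_state()['time']
ctrl.movep([.445,.23,.19],q(np.radians(146)))
p,X,T=wrist(); print(get_state()['time']-t, get_state()['time'])
cv2.imwrite('pics/w1.png',p); np.save('pics/w1.npy',X)
ms=models.masks_of('wrist','carrier')
for r in ms[:3]:
    Y=X[r['mask']]; print(r['p'],np.round(r['point']),r['mask'].sum(),np.nanmedian(Y,0).round(3))
m=ms[0]['mask']; np.save('pics/w1m.npy',m)
Z=X[...,2]
ok=cv2.dilate(m.astype(np.uint8),np.ones((9,9)))>0
for n,a,b in [('post',.056,.068),('cell',.042,.052),('block',.021,.027),('base',.009,.015)]:
    P=X[ok&(Z>a)&(Z<b)]; 
    if len(P)>5: print(n,len(P),P.mean(0).round(4),cv2.minAreaRect(P[:,:2].astype(np.float32)))
E
```

```text
1.6416999999999997 2.2417
0.82 [260. 172.] 1768 [0.441 0.238 0.022]
0.68 [177. 208.] 1892 [0.43  0.126 0.022]
0.6 [266.  52.] 2498 [0.347 0.31  0.022]
post 264 [0.4404 0.237  0.0606] ((0.44086942076683044, 0.2367066890001297), (0.013978881761431694, 0.020242659375071526), 65.9506607055664)
cell 169 [0.4565 0.23   0.0455] ((0.449741929769516, 0.23305529356002808), (0.013392099179327488, 0.03933538869023323), 65.4197769165039)
block 500 [0.4461 0.2355 0.0228] ((0.44816625118255615, 0.23345468938350677), (0.02992158755660057, 0.043927133083343506), 65.88143920898438)
base 704 [0.4413 0.2375 0.0108] ((0.4483180046081543, 0.23340527713298798), (0.04384688660502434, 0.060367826372385025), 65.89470672607422)
```

View pics/w1.png

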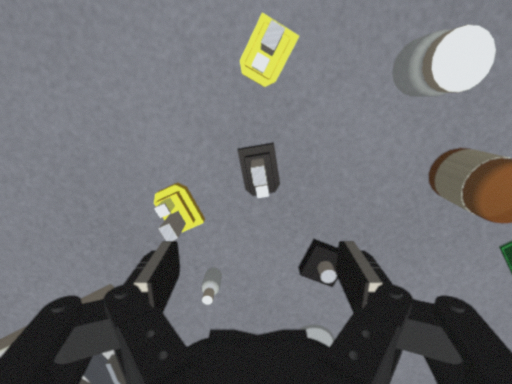

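The black carrier sits at (260,172) in the wrist image, with its taper and glass cell at the bottom, near (262,192). Every fitted size matches: base 60 × 44, post 20 × 14. Heading is −24.1° and the post is at (0.441, 0.237). I'll take one quick close look at the lane with the hand still empty, then grasp.

```bash
python3 - <<'E'
from h import *
ctrl.movep([.545,-.106,.27],q(np.radians(174.5)))
p,X,T=wrist(); s=get_state(); print(s['time'],s['contact_force'])
cv2.imwrite('pics/w2.png',p); np.save('pics/w2.npy',X)
ctrl.movep([.441,.2367,.12],q(np.radians(155.9)))
print(get_state()['time'])
a=np.radians(-5.5);R=np.array([[np.cos(a),-np.sin(a)],[np.sin(a),np.cos(a)]])
L=(X[...,:2]-[.5713,-.1088])@R; Z=X[...,2]
print('deck',np.nanmedian(Z[(Z>.035)&(Z<.055)]))
for x0 in np.arange(-.05,.14,.02):
    k=(abs(L[...,0]-x0)<.003)&(abs(L[...,1])<.06)
    y=L[k][:,1];z=Z[k];o=np.argsort(y)
    b=np.arange(-.06,.061,.004); print(round(x0,2),[int(1000*np.median(z[(y>=e)&(y<e+.004)])) if ((y>=e)&(y<e+.004)).any() else None for e in b[:-1]])
E
```

```text
3.6917 [6.37828389e-04 1.56218671e+00 2.07588515e-01]
5.1333
deck 0.0439880742695192
-0.05 [43, 44, 44, 44, 44, 43, 43, 43, 44, 44, 204, 364, 363, 364, 44, 44, 44, 44, 364, 363, 364, 44, 43, 44, 43, 43, 44, 44, 43, 43]
-0.03 [336, 335, 333, 44, 318, 306, 349, 43, 44, 44, 44, 44, 44, 44, 44, 44, 44, 44, 43, 44, 44, 43, 44, 57, 44, 349, 307, 44, 333, 334]
-0.01 [44, 43, 43, 43, 43, 43, 58, 58, 44, 44, 44, 44, 44, 43, 44, 44, 43, 44, 44, 44, 43, 58, 58, 43, 43, 43, 43, 44, 44, 44]
0.01 [43, 44, 44, 44, 44, 43, 44, 61, 60, 44, 44, 44, 44, 44, 44, 44, 44, 43, 44, 43, 57, 58, 43, 43, 43, 43, 43, 43, 44, 44]
0.03 [43, 43, 43, 43, 44, 43, 44, 61, 60, 44, 44, 44, 43, 44, 43, 44, 44, 44, 44, 43, 44, 43, 44, 43, 43, 44, 44, 44, 44, 44]
0.05 [43, 43, 43, 44, 43, 43, 44, 63, 64, 64, 44, 44, 44, 44, 44, 44, 44, 43, 43, 44, 43, 53, 65, 63, 64, 64, 64, 63, 63, 43]
0.07 [44, 43, 43, 43, 43, 44, 44, 64, 64, 64, 44, 44, 44, 44, 44, 44, 44, 44, 44, 59, 60, 44, 44, 44, 47, 54, 54, 43, 43, 44]
0.09 [43, 43, 43, 44, 43, 43, 44, 64, 64, 64, 44, 44, 44, 44, 44, 44, 44, 44, 44, 44, 59, 60, 44, 43, 44, 54, 53, 43, 43, 43]
0.11 [44, 44, 44, 43, 43, 44, 43, 64, 64, 64, 63, 44, 44, 44, 44, 44, 44, 44, 44, 64, 64, 64, 43, 44, 44, 53, 53, 44, 43, 44]
0.13 [43, 44, 44, 44, 43, 43, 44, 64, 64, 64, 44, 43, 44, 44, 44, 44, 44, 44, 44, 64, 64, 64, 43, 43, 48, 54, 53, 43, 44, 44]
```

View pics/w2.png

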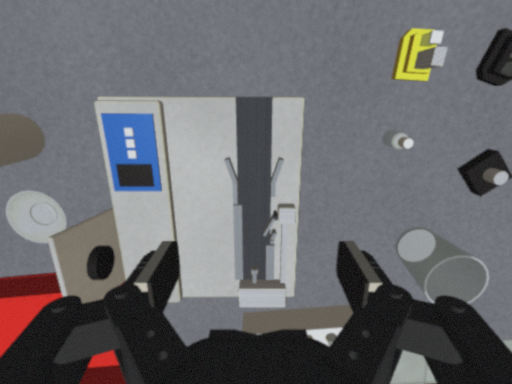

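The lane is clearly visible: flared guides near (230,170) and (278,170), pawl around (270,225), stop near (255,275). I'll fit the centreline from the right wall, lips and deck corners, and grasp in the same script.

```bash
python3 - <<'E'
from h import *
X=np.load('pics/w2.npy'); Z=X[...,2]
a=np.radians(-5.5);R=np.array([[np.cos(a),-np.sin(a)],[np.sin(a),np.cos(a)]])
L=(X[...,:2]-[.5713,-.1088])@R
# right wall/lip edges by x bin
for nm,sel,f in [('Rwall out',(Z>.055)&(Z<.068)&(L[...,1]<-.015)&(L[...,1]>-.04),np.min),('Rlip in',(Z>.0615)&(Z<.068)&(L[...,1]<-.005)&(L[...,1]>-.04),np.max),('Llip in',(Z>.0615)&(Z<.068)&(L[...,1]>.005)&(L[...,1]<.04),np.min)]:
    e=[]
    for x0 in np.arange(.0,.15,.006):
        k=sel&(abs(L[...,0]-x0)<.003)
        if k.sum()>2: e.append((x0,f(L[k][:,1])))
    e=np.array(e); 
    c=np.polyfit(e[:,0],e[:,1],1); print(nm,len(e),np.degrees(np.arctan(c[0])).round(2),(1000*np.polyval(c,[0,.1])).round(1),(1000*e[:,1]).round(1))
D=X[(Z>.040)&(Z<.048)]; D=D[(D[:,0]>.43)&(D[:,0]<.8)&(D[:,1]<-.02)&(D[:,1]>-.36)]
r=cv2.minAreaRect(D[:,:2].astype(np.float32)); print(r); 
l=(D[:,:2]-[.5713,-.1088])@R; print('deck local extents',np.percentile(l,[.1,99.9],axis=0))
# grasp
z=.048-(-ctrl.pinch_z)
print('tcp z',z)
ctrl.movel([.441,.2367,z],max_speed=.1)
f=np.array(get_state()['contact_force']);print('down',f.round(2))
ctrl.close_gripper(60)
s=get_state();print(s['time'],s['width'],s['gripper_force'],np.round(s['contact_force'],2))
ctrl.movel([.441,.2367,.15],max_speed=.12)
s=get_state();print(s['time'],s['width'],s['gripper_force'],np.round(s['contact_force'],2))
E
```

```text
Rwall out 25 0.07 [-29.9 -29.7] [-30.6 -29.2 -29.3 -29.5 -29.8 -29.9 -29.7 -29.8 -30.  -30.2 -30.3 -30.4
 -29.3 -29.4 -29.5 -29.7 -29.9 -29.9 -30.1 -30.2 -30.3 -29.  -29.1 -29.4
 -29.6]
Rlip in 22 1.66 [-21.8 -18.9] [-26.3 -25.2 -18.6 -18.7 -18.7 -18.8 -18.9 -19.1 -19.2 -19.2 -19.3 -19.5
 -19.6 -18.4 -18.3 -18.4 -18.6 -18.6 -18.6 -18.8 -18.9 -19. ]
Llip in 15 -8.46 [34.4 19.5] [32.  32.2 26.6 28.2 22.9 16.3 16.2 16.3 16.3 16.4 16.5 16.5 16.6 16.6
 16.7]
((0.6091386675834656, -0.18818867206573486), (0.27809301018714905, 0.30963581800460815), 84.34712982177734)
deck local extents [[-0.10926402 -0.19177671]
 [ 0.19891911  0.06306813]]
tcp z 0.0293
down [-0.44 -0.48  0.56]
6.8417 0.01327048789347742 59.20956194400787 [-0.62 -1.01  4.48]
8.0 0.012934711159861974 58.700639605522156 [ 0.76 -0.12 -1.56]
```

Grasped; the wrist force reads −1.6 N, about 0.16 kg. The lane centre is corrected by −1.3 mm, giving a mouth at (0.5712, −0.1101) with heading −5.5°. Now over the apron and down gently by feel.

```bash
cat >> h.py <<'E'
A=np.radians(-5.5); M=np.array([.5712,-.1101]); C,S=np.cos(A),np.sin(A)
def W(x,y,z): "lane-frame TCP -> world"; return [M[0]+C*x-S*y, M[1]+S*x+C*y, z]
def F():
    "force on tool in lane axes"
    f=np.array(get_state()['contact_force']); return np.array([C*f[0]+S*f[1],-S*f[0]+C*f[1],f[2]])
E
python3 - <<'E'
from h import *
o=q(np.pi+A)
ctrl.movep(W(-.073,0,.15),o); print(get_state()['time'])
ctrl.movel(W(-.073,0,.082),max_speed=.08); ctrl.pause(.15); f0=F(); print(get_state()['time'],'f0',f0.round(2))
np.save('f0.npy',f0)
z=.082
while z>.070:
    z-=.001; ctrl.movel(W(-.073,0,z),max_speed=.02); f=F()-f0
    print(round(z,4),f.round(2),round(get_state()['time'],2))
    if f[2]>2: break
p,X,T=wrist(); cv2.imwrite('pics/w3.png',p); np.save('pics/w3.npy',X)
p,d=vision.grab_frame('side'); cv2.imwrite('pics/s3.png',cv2.resize(p[150:300,210:390],None,fx=4,fy=4,interpolation=3))
s=get_state();print(s['time'],s['tcp_pos'],s['width'])
E
```

```text
9.3
10.45 f0 [ 0.12 -0.78 -1.66]
0.081 [-0.6  -0.16 -0.27] 10.7
0.08 [0.01 0.62 0.63] 10.95
0.079 [ 0.85  0.51 -0.13] 11.2
0.078 [ 0.64  0.81 -0.11] 11.45
0.077 [0.49 1.24 0.56] 11.7
0.076 [-0.35  0.04  0.99] 11.95
0.075 [-0.2   0.93 -0.93] 12.2
0.074 [-0.41  0.67  6.05] 12.45
12.55 [ 0.49900317 -0.10317801  0.07452676] 0.013172132889111926
```

View pics/s3.png

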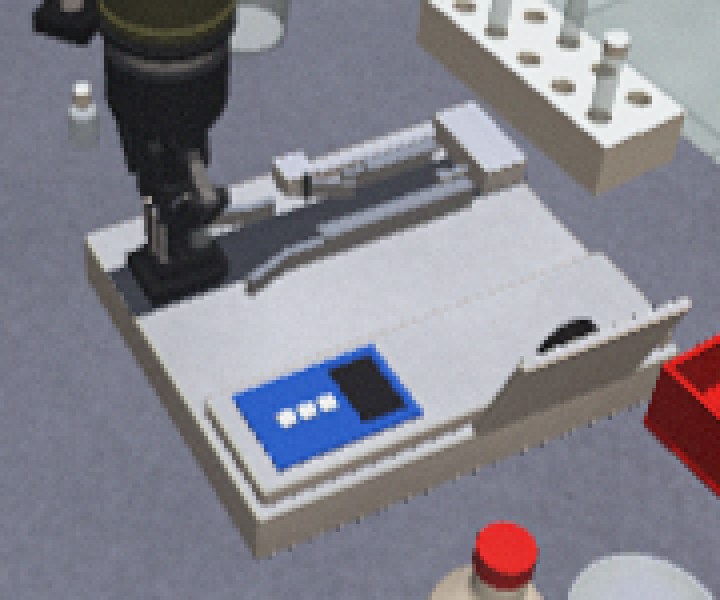

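The carrier sits flat on the apron in line with the lane. The side crop shows it at about (180,270) on the dark strip, nose to the flares, and touch-down came at the expected height (+6 N). Now I slide it in, stepping sideways whenever the wall force builds up.

```bash
cat > slide.py <<'E'
from h import *
f0=np.load('f0.npy')
def run(x,y,z,x1,step,fmax,speed=.04,log=True):
    H=[]
    while x<x1-1e-6:
        x=min(x+step,x1); ctrl.movel(W(x,y,z),max_speed=speed); s=get_state(); f=F()-f0
        H.append((x,*f)); 
        if log: print(round(x*1e3,1),round(y*1e3,1),f.round(1),round(s['time'],2))
        if f[0]<-fmax: print('STOP fx'); break
        if abs(f[1])>4: y+=np.sign(f[1])*.0004
    return x,y,H
E
python3 - <<'E'
from slide import *
z=.0745
ctrl.movel(W(-.073,0,z),max_speed=.02); print((F()-f0).round(1))
x,y,H=run(-.073,0,z,-.040,.011,6)
if H[-1][1]>-6: x,y,H=run(x,y,z,.050,.006,8)
np.save('xy.npy',[x,y,z]); s=get_state(); print(s['time'],s['tcp_pos'],s['width'])
E
```

```text
[-0.3  1.   2.9]
-62.0 0.0 [1.5 1.6 3.8] 13.22
-51.0 0.0 [0.9 0.8 5.1] 13.65
-40.0 0.0 [-0.1  0.1  4.7] 14.07
-34.0 0.0 [0.9 0.7 4.8] 14.38
-28.0 0.0 [ 0.7 -1.8  6. ] 14.68
-22.0 0.0 [ 0.8 -2.2  5.2] 14.97
-16.0 0.0 [ 1.5 -3.4  5.2] 15.28
-10.0 0.0 [ 1.2 -4.1  6. ] 15.57
-4.0 -0.4 [ 1.  -4.   6.4] 15.88
2.0 -0.4 [ 0.5 -3.9  6.8] 16.18
8.0 -0.4 [ 0.7 -4.1  6.7] 16.48
14.0 -0.8 [ 1.  -3.9  6.3] 16.77
20.0 -0.8 [ 0.6 -3.8  6.9] 17.07
26.0 -0.8 [ 0.6 -2.9  6.3] 17.38
32.0 -0.8 [ 0.1 -3.4  6.6] 17.68
38.0 -0.8 [ 0.6 -3.4  8.1] 17.98
44.0 -0.8 [ 1.7 -2.7  7. ] 18.27
50.0 -0.8 [-0.1 -3.   6.5] 18.57
18.575 [ 0.62112916 -0.11509351  0.07456556] 0.013261944286638983
```

Entry is smooth: Fx is about 0 and the sideways force is about −3 N, which fits the pawl. Now the final push in fine steps, watching for the stop's onset and the click, with a cap of 12.5 N.

```bash
python3 - <<'E'
from slide import *
x,y,z=np.load('xy.npy'); z+=.0003
x,y,H=run(x,y,z,.064,.007,8)
base=np.mean([h[1] for h in H]); peak=0; hist=[]
print('base',base)
step=.0015
while x<.118:
    x+=step; ctrl.movel(W(x,y,z),max_speed=.02); s=get_state(); f=F()-f0; P=base-f[0]; hist.append(P)
    xa=((np.array(s['tcp_pos'])[:2]-M)@[C,S])*1e3
    print(round(x*1e3,1),round(xa,1),f.round(1),round(P,1),round(s['time'],1))
    if P>3: step=.0007
    if P>11.5: print('FORCE'); break
    peak=max(peak,P)
    if peak>5.5 and P<peak-2.2: print('DROP'); break
np.save('xy.npy',[x,y,z])
E
```

```text
57.0 -0.8 [ 0.7 -1.3  3.6] 18.9
64.0 -0.8 [ 1.3 -1.3  2.8] 19.23
base 0.9947772329345496
65.5 65.3 [-1.1 -0.9  3.8] 2.1 19.5
67.0 66.9 [ 1.1 -1.6  3. ] -0.1 19.7
68.5 68.6 [-0.4 -1.   1.6] 1.4 20.0
70.0 70.1 [ 0.3 -1.2  0.8] 0.7 20.2
71.5 71.6 [ 0.1 -1.3  1.4] 0.9 20.5
73.0 73.1 [-0.7 -1.7 -0.2] 1.7 20.7
74.5 74.6 [-0.5 -0.7  0.3] 1.5 21.0
76.0 76.2 [ 0.3 -1.8  0.6] 0.7 21.2
77.5 77.6 [ 1.6 -0.8 -0.8] -0.6 21.5
79.0 79.2 [ 1.5 -1.4  0.4] -0.5 21.7
80.5 80.7 [ 0.4 -1.3 -0.4] 0.6 22.0
82.0 82.2 [ 1.4 -1.6 -0.1] -0.4 22.2
83.5 83.7 [ 0.2 -2.  -1.1] 0.8 22.5
85.0 85.2 [ 1.2 -1.4  0.4] -0.2 22.7
86.5 86.6 [-0.3 -0.9  0.2] 1.3 23.0
88.0 88.2 [ 0.3 -1.9 -0.2] 0.7 23.2
89.5 89.7 [-0.7 -1.9 -0.2] 1.7 23.5
91.0 91.1 [-0.2 -1.6 -0. ] 1.2 23.7
92.5 92.7 [ 1.  -1.6 -0.5] -0.0 24.0
94.0 94.2 [ 0.2 -2.3 -1. ] 0.8 24.2
95.5 95.7 [ 0.9 -1.8  0.1] 0.1 24.5
97.0 97.2 [ 0.1 -2.3  0.1] 0.9 24.7
98.5 98.7 [ 0.1 -1.3 -0.4] 0.9 25.0
100.0 100.2 [-0.1 -1.8 -1.2] 1.1 25.2
101.5 101.2 [-1.5 -1.2  0.4] 2.5 25.5
103.0 102.5 [-3.9 -2.6  2.7] 4.9 25.7
103.7 103.1 [-4.4 -1.5  3.7] 5.4 26.0
104.4 103.6 [-5.  -2.3  3.6] 6.0 26.2
105.1 104.2 [-5.4 -1.5  4.7] 6.4 26.5
105.8 104.6 [-7.  -1.7  5.4] 8.0 26.7
106.5 105.0 [-7.4 -1.9  6. ] 8.4 27.0
107.2 105.5 [-8.2 -1.2  5.8] 9.2 27.2
107.9 106.0 [-9.4 -1.5  7.1] 10.4 27.5
108.6 106.4 [-10.6  -1.1   7.7] 11.6 27.7
FORCE
```

The stop's onset was at about 100.7 mm and the push has reached 11.6 N with 5.7 mm of travel, so the click should be past. One more small step takes it to about 12.5 N. Then I ease back while still gripping, to feel whether the pawl holds.

```bash
python3 - <<'E'
from slide import *
x,y,z=np.load('xy.npy'); base=.7
x0=x
for dx in [.0006]+[-.0008]*11:
    x+=dx; ctrl.movel(W(x,y,z),max_speed=.02); s=get_state(); f=F()-f0; P=base-f[0]
    xa=((np.array(s['tcp_pos'])[:2]-M)@[C,S])*1e3
    print(round(x*1e3,1),round(xa,1),f.round(1),round(P,1),round(s['time'],1))
    if P<-2.5: print('HELD BY PAWL'); break
np.save('xy.npy',[x,y,z])
p,d=vision.grab_frame('top'); cv2.imwrite('pics/t5.png',cv2.resize(p[110:220,240:360],None,fx=5,fy=5,interpolation=3))
E
```

```text
109.2 106.8 [-11.   -0.4   8.3] 11.7 28.0
108.4 106.4 [-9.3 -0.7  7. ] 10.0 28.2
107.6 105.8 [-8.3 -1.8  5.9] 9.0 28.5
106.8 105.3 [-7.4 -1.4  5.8] 8.1 28.7
106.0 104.7 [-7.9 -2.   4.9] 8.6 29.0
105.2 104.1 [-6.2 -1.   3.7] 6.9 29.2
104.4 103.5 [-5.4 -1.   2.8] 6.1 29.5
103.6 103.0 [-4.  -0.9  3.7] 4.7 29.7
102.8 102.5 [-4.1 -0.6  2.7] 4.8 30.0
102.0 102.0 [-3. -2.  1.] 3.7 30.2
101.2 101.6 [-0.1 -2.  -0.8] 0.8 30.5
100.4 101.3 [ 1.5 -1.9 -1.5] -0.8 30.7
```

```bash
python3 - <<'E'
from slide import *
x,y,z=np.load('xy.npy'); base=.7
for dx in [-.0008]*3:
    x+=dx; ctrl.movel(W(x,y,z),max_speed=.02); s=get_state(); f=F()-f0; P=base-f[0]
    xa=((np.array(s['tcp_pos'])[:2]-M)@[C,S])*1e3
    print(round(x*1e3,1),round(xa,1),f.round(1),round(P,1),round(s['time'],1))
    if P<-3: print('HELD BY PAWL'); break
np.save('xy.npy',[x,y,z])
E
```

```text
99.6 101.0 [ 3.7 -2.2 -0.5] -3.0 31.0
HELD BY PAWL
```

View pics/t5.png

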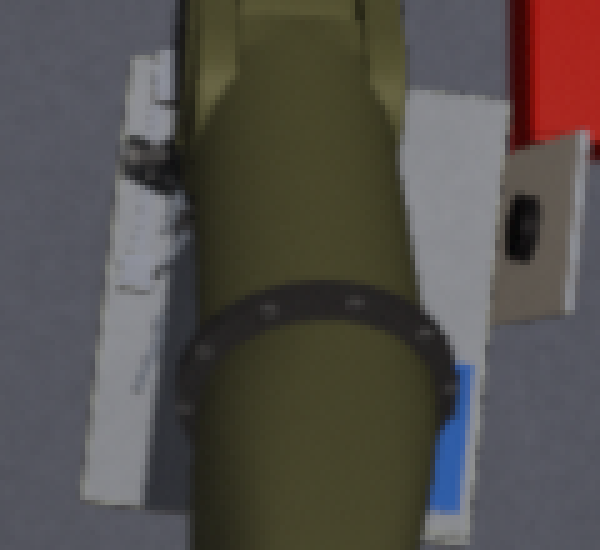

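Pulling back meets firm resistance: the tool was dragged 1.4 mm off its target with 3–4 N pulling it forward, so the pawl is shut. (The arm hides the lane in the top image.) I'll release the tension, let go, rise and look.

```bash
python3 - <<'E'
from slide import *
x,y,z=np.load('xy.npy')
x+=.0012; ctrl.movel(W(x,y,z),max_speed=.02); print((F()-f0).round(1))
ctrl.ungrasp(); print((F()-f0).round(1),get_state()['width'])
ctrl.movel(W(x,y,.16),max_speed=.12)
ctrl.movel(W(x-.02,y,.26),max_speed=.2)
p,X,T=wrist(); np.save('pics/w6.npy',X)
cv2.imwrite('pics/w6.png',cv2.resize(p[90:290,170:370],None,fx=3,fy=3,interpolation=3))
Z=X[...,2]; L=(X[...,:2]-M)@np.array([[C,-S],[S,C]])
for n,a,b in [('post',.100,.112),('cell',.087,.095)]:
    k=(Z>a)&(Z<b)&(abs(L[...,1])<.03)&(L[...,0]>.05)&(L[...,0]<.16)
    if k.sum()>5: r=cv2.minAreaRect(L[k].astype(np.float32)); print(n,k.sum(),np.round(r[0],4),np.round(r[1],4),round(r[2],1),np.median(Z[k]))
print(get_state()['time'])
E
```

```text
[ 2.2 -1.4  1.5]
[-1.9  1.5  1.6] 0.08539469882747085
post 213 [0.101  0.0004] [0.0137 0.0194] 89.7 0.10581686873598012
cell 136 [ 1.111e-01 -1.000e-04] [0.0131 0.0394] 87.0 0.09032034556379095
33.5333
```

View pics/w6.png

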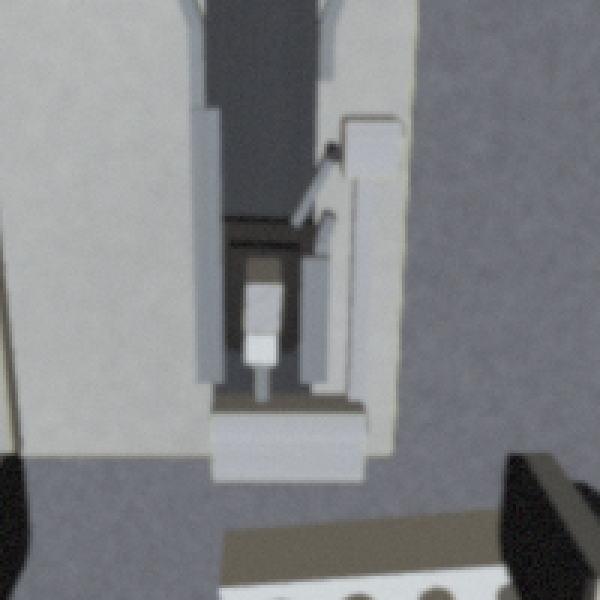

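The wrist picture shows the pawl swung into the lane, its tip at (297,222), right behind the carrier's back edge at about (265,220). The nose rests on the stop rod at (262,380). The carrier is straight, with its origin about 109 mm past the mouth at y ≈ 0, and the gripper is clear.

```bash
python3 -c "
from station import ticket
print(ticket.close_job())"
```

```text
the job is handed in; nothing more can be done
None
```

The carrier is in the lane with the pawl shut behind it, straight and on the centre line, at most about 12 N of push used, the gripper clear, and the job handed in at about 33.5 s; no verdict came back.

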